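# Draw the safety bolt of the cartridge lock box

## Task

Unlock the lock box on the trolley: press its red spring catch well down with one fingertip and, holding it down all the while, push the yellow tab of the bolt with the other fingertip until the bolt is fully drawn away from the blue lid. Then take the hand away so that the catch springs up again behind the bolt and the lid stands ajar. Do not force anything, do not grasp anything, and leave the things around the box where they are.

Things in the scene. Friction and masses are not known exactly. Their poses are not given: they have to be found in the camera images.
- lock_box: white lock box, fixed on the trolley, outside x -60..+60, y -115..+100 mm, 61 mm high; origin at the underside, z up. The blue lid covers y > 0; at y < 0 a flat aluminium deck, 61 mm high, carries the bolt on the line x = +28 mm and the catch on the line x = -28 mm, both along y. With the lid shut only the bolt's tab and the catch rise above 70 mm.
- bolt_tab (a point): middle of the +y face (towards the lid) of the bolt's upright yellow tab; bolt shut: x +28, y -40, z +83 mm in the box frame. The tab is 26 mm wide (x), 10 thick (y), z 65 to 95 mm. Push it towards the box's -y. A fingertip 71 mm or more above the box's underside clears the bolt bar (67 mm high) and its guides (70 mm high).
- bolt (a joint): how far the bolt is drawn towards the box's -y, in m: 0 to 0.002 at the start (shut, tongue over the lid's edge), 0.035 fully drawn (stop). About 1.5 N of friction; it stays where it is left. While the catch is up, its tooth stops the bolt after 2 mm.
- catch_top (a point): centre of the top of the catch's red ribbed press bar, 26 mm wide (x), 88 mm long (y), at x -28, y -47, z +82 mm in the box frame when up. It may be pressed anywhere along its length and a fingertip can slide along it. Fingertips 56 mm apart along the box's x meet bar and tab on their centre lines.
- catch (a joint): how far the catch is pressed straight down, in m: 0 up, 0.010 at its stop; the spring resists with 3 N at the top, 7 N at the stop. Hold it at 0.006 or more: the bolt is then free. The bolt's shoulder runs over the tooth, so a catch let go too early stays about 0.003 down under it; it rises fully once the bolt is drawn more than about 0.031.
- lid (a joint): angle of the blue lid in rad, 0 shut; hinged at the box's +y end. A light spring lifts it to 0.22 (stop) by itself once the bolt's tongue has left it, after about 20 mm of bolt travel; its edge beside the deck then stands 22 mm higher.
- bur_block: blue bur block with a clear cover, 46x62x34 mm, loose behind the box (+x); origin at its underside; bystander
- dappen_dish: small glass dish, 33 mm across, 26 mm high, loose beside the lid end of the box; origin at its underside; bystander
- marker_pen: blue and white pen, 135 mm long, 17 mm thick, loose in front of the box; bystander
- gauze_packet: flat white and green carton, 86x85x19 mm, loose, to the right; bystander
- contra_angle: steel dental handpiece, 114 mm long, 17 mm thick, loose, to the left; bystander
- needle_holder: steel needle holder with gold rings, 147x49x8 mm, loose, at the right; bystander

How it is judged:
By the outcome, as a careful person would: the job done as asked, in the order asked, and still so for the second after the job is handed in, with the robot touching nothing.
It also fails if it takes over 48 s, if anything falls off the work surface, if the arm or the gripper's body presses on something with over 40 N, if the wrist force passes 120 N, or if a joint passes its speed limit or range.

## Robot

A 7-joint arm with a two-finger parallel gripper is mounted at the origin on a cart in front of the work surface, level with it; the furniture and walls round the work are solid. World frame = base frame: x ahead of the robot, y to its left, z up, the work surface at z = 0. Lengths are in m, angles in rad, forces in N, time in s.
With the tool pointing down it reaches from about 0.4 to 0.85 m from the base axis. Payload 10.4 kg.
Tool frame: the origin (TCP) lies midway between the tips of the shut fingers; the grasp point (between the pads) lies 19 mm behind it; z points along the fingers, x is the direction in which the jaws open and shut, and the axes are right-handed (so a half turn about z gives the same grasp; the last joint's range is limited). The gripper opens to 85 mm and grips with 20 to 120 N. Pads are 22 mm wide; open, the fingers measure 114 mm over their backs; the gripper's body (76 mm by 85 mm) begins 54 mm behind the grasp point. The pads swing forward as they close: fully open they stand 13 mm farther back than shut.
Start: joints at [1.158, 0.332, -0.065, 1.46, 0.022, 1.35, -0.088], TCP at [0.238, -0.578, 0.207] pointing down, gripper open.
Joint ranges: [-2.6, 2.6], [-0.5, 2.12], [-1.47, 1.34], [0.16, 2.42], [-1.27, 4.41], [0.06, 2.06], [-2.6, 2.6]. Speed limits (rad/s): [2.22, 2.22, 2.79, 2.79, 3.14, 3.14, 3.14].

## Interface

Orientations are given as a unit quaternion [x, y, z, w].
In Python, from workcell import monitor, eyes, ticket, models gives the robot as it stands.
- The arm moves only by the tool servo_tool, never from a script. Its argument "motion" is a list of rows, each a list of 7 numbers: the opening, from 0 (shut) to 1 (fully open), then the shift along the tool's x, y, z in m, then the turn, a rotation vector about the tool's x, y, z in degrees. In form: [[fingers, tx, ty, tz, rx, ry, rz], ...]. A call has 1 to 20 rows; each row is the pose to reach, as a shift and turn from the pose commanded when the call began, along the tool's axes at that moment; what a row does not reach only later rows make up. A row lasts 1/8 s, in which the tool goes at most 62.5 mm and 10.7 degrees, less where a joint would pass 70% of its speed; a pose out of reach is approached as far as the arm can. A call with a gripper value outside its range is refused whole. The fingers move at their own pace and stop on an object; "grip_force" is the grip in N (left out, the last holds). Time passes only in rows, so rows that repeat a pose let the fingers close. It gives the time, the measured TCP pose, the force and the opening at its end, in the units of the state.
- monitor.get_obs(): the state, without advancing time (a new reading comes with each control period).
- eyes.camera(name): name is "scene" or "top" or "wrist"; returns (picture, depth): 400x640x3 uint8, blue, green, red; 400x640 float32, m along the optical axis (not along the pixel's ray), 0 where there is no reading.
- eyes.camera_info(name): a dict with "intrinsics" (3x3 intrinsics, pixels), "k1" (the pictures are not rectified: a ray, as slopes to the right and down, at radius r is drawn at 1 + k1 r^2 times it, then the intrinsics apply), "extrinsics" (4x4, takes a point from world to camera coordinates); the wrist camera has in their place "tool_from_camera" (4x4, takes a point from camera to tool coordinates, whose origin is the TCP and whose axes are the tool frame's). Camera axes: x right, y down, z forward; pixel columns grow to the right and rows downward; lengths in m; the calibration is good to about 2 mm. A picture is of the moment at which its call begins: read the wrist's pose just before it. camera_info takes no time and is no camera call.
- ticket.hand_in(): hands the job in, once; it reports no verdict.
Trained networks look in the newest picture that a camera, given by its name, has taken for a name from the list of things; names that differ only in an ending like _2 or _b are one class to them, and where a whole thing is asked for, a point or a joint stands for the part that bears it (a point fixed in the world has none). Each returns a list of dicts, best first, with "confidence" (0 to 1); they miss things now and then, are a little off and sometimes report something else, mostly with a low value. They report only what shows in the picture. A call takes as long as a camera call.
- models.boxes_of(camera, thing): "point" ([x, y, z] in m, in the coordinates of the camera as it stood for that picture, good to about 4 mm: the middle of the surface that is visible of it).
The state is a dict: "clock": time; "joint_pos": joint angles; "joint_velocities": joint speeds; "tau": joint torques, N m; "position": TCP position; "ee_rot": TCP orientation; "ft_force": force on the tool from outside, world axes, zero at the start; "torque": the same for the moment, N m; "grip_width": opening from 0.0 (shut) to 1.0 (fully open).
Only numpy, scipy, OpenCV 4.12 (cv2) and the standard library are available. Lean on these libraries where they do the work, as an engineer would, in place of code of your own. Each camera call takes 0.05 s, during which the arm holds its last target. There are 200 camera calls.

## Working session

There is one attempt and no reset: what is moved stays moved. The work goes in short steps, Python scripts to look and compute and a tool call to move; the robot and the scene stay as the last step left them, time stands still between calls to the robot, and variables do not carry over. Pictures are saved under pics/ and viewed, about 8 in all and at most 12, crops included, and the job is handed in when it is done.

Besides the shell and the picture viewer there is one more tool, called by a JSON object that holds its "api" and its "payload", one argument or row to a line. servo_tool: Moves the arm, as the interface text tells. Its arguments: {"type":"object","properties":{"motion":{"type":"array"},"grip_force":{"type":"number"}},"required":["motion"]}

```bash
mkdir -p pics
cat > h.py <<'E'
import numpy as np, cv2
from scipy.spatial.transform import Rotation as R
from workcell import monitor, eyes, ticket, models
def cam(name):
    o=monitor.get_obs(); im,d=eyes.camera(name); i=eyes.camera_info(name)
    if name=='wrist':
        T=np.eye(4);T[:3,:3]=R.from_quat(o['ee_rot']).as_matrix();T[:3,3]=o['position'];W=T@np.array(i['tool_from_camera'])
    else: W=np.linalg.inv(np.array(i['extrinsics']))
    return im,d,np.array(i['intrinsics']),i['k1'],W
def cloud(d,K,k1,W):
    v,u=np.mgrid[:400,:640]
    xd=(u-K[0,2])/K[0,0]; yd=(v-K[1,2])/K[1,1]; x,y=xd.copy(),yd.copy()
    for _ in range(8):
        s=1+k1*(x*x+y*y); x,y=xd/s,yd/s
    P=np.stack([x*d,y*d,d],-1)@W[:3,:3].T+W[:3,3]
    P[d<=0]=np.nan
    return P
def w(W,p): return (W@np.r_[p,1])[:3]
E
python3 - <<'E'
from h import *
np.set_printoptions(precision=4,suppress=True)
o=monitor.get_obs();print({k:np.round(v,3) for k,v in o.items()})
for c in ['top','scene']:
    im,d,K,k1,W=cam(c);cv2.imwrite(f'pics/{c}0.png',im);np.savez(f'{c}0.npz',im=im,d=d,K=K,k1=k1,W=W)
    for t in ['lock_box','bolt_tab','catch_top','bolt','catch','lid']:
        print(c,t,[(np.round(w(W,x['point']),4),round(x['confidence'],2)) for x in models.boxes_of(c,t)][:2])
E
```

```text
{'clock': np.float64(0.0), 'joint_pos': array([ 1.158,  0.333, -0.065,  1.461,  0.022,  1.35 , -0.088]), 'joint_velocities': array([-0.001,  0.001,  0.001,  0.002,  0.001, -0.   ,  0.003]), 'tau': array([ -0.   , -62.544,   0.049, -39.159,   0.016,   0.01 ,  -0.   ]), 'position': array([ 0.237, -0.578,  0.206]), 'ee_rot': array([ 0.831, -0.557, -0.001, -0.   ]), 'ft_force': array([1.017, 0.201, 0.649]), 'torque': array([0.025, 0.009, 0.006]), 'grip_width': np.float64(1.0)}
top lock_box [(array([ 0.5265, -0.051 ,  0.0603]), 0.64), (array([0.402 , 0.3314, 0.0132]), 0.27)]
top bolt_tab [(array([ 0.5082, -0.1007,  0.0824]), 0.68), (array([ 0.566 , -0.083 ,  0.0703]), 0.61)]
top catch_top [(array([ 0.508 , -0.099 ,  0.0825]), 0.56)]
top bolt [(array([ 0.562 , -0.0809,  0.0646]), 0.58)]
top catch [(array([ 0.5097, -0.099 ,  0.0833]), 0.57)]
top lid [(array([0.53  , 0.0031, 0.065 ]), 0.95)]
scene lock_box [(array([ 0.5204, -0.0225,  0.0582]), 0.79)]
scene bolt_tab [(array([ 0.5609, -0.0806,  0.0641]), 0.53), (array([0.3983, 0.3367, 0.0117]), 0.39)]
scene catch_top [(array([0.5262, 0.0082, 0.0621]), 0.68)]
scene bolt [(array([ 0.5587, -0.0763,  0.0645]), 0.52)]
scene catch [(array([ 0.5112, -0.0911,  0.0835]), 0.74)]
scene lid [(array([0.5248, 0.0095, 0.0599]), 0.84)]
```

View pics/top0.png

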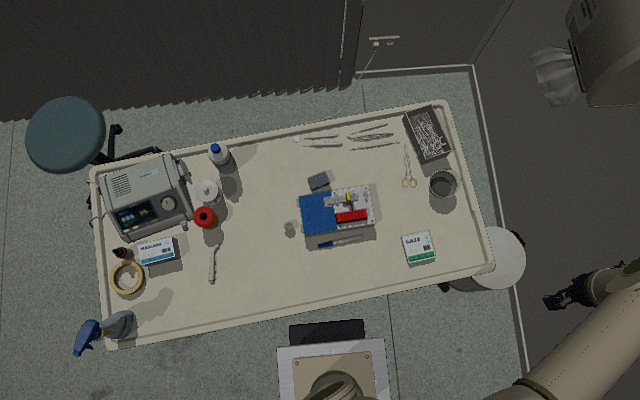

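View pics/scene0.png

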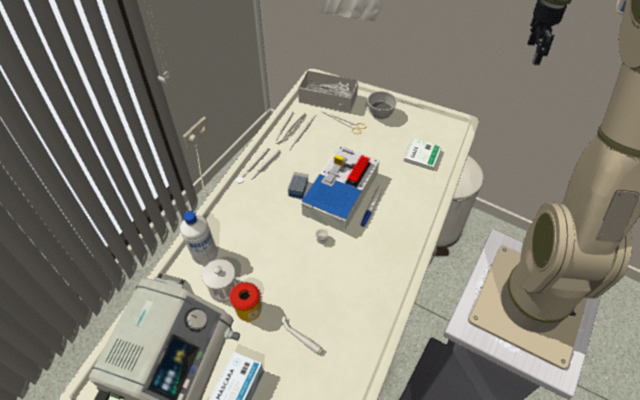

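Run:
```python
from h import *
np.set_printoptions(precision=4,suppress=True)
z=np.load('top0.npz');im=z['im'];P=cloud(z['d'],z['K'],float(z['k1']),z['W'])
h=cv2.cvtColor(im,cv2.COLOR_BGR2HSV)
roi=np.zeros((400,640),bool);roi[170:255,290:385]=1
for n,m in dict(red=((h[...,0]<8)|(h[...,0]>172))&(h[...,1]>150)&(P[...,2]>.07),blue=(abs(h[...,0]-108)<12)&(h[...,1]>120)&(P[...,2]>.05),yel=(abs(h[...,0]-27)<7)&(h[...,1]>120)).items():
    q=P[m&roi];q=q[np.isfinite(q).all(1)]
    print(n,len(q),cv2.minAreaRect((q[:,:2]*1000).astype(np.float32)),np.median(q,0),q[:,2].max())
o=monitor.get_obs();print(R.from_quat(o['ee_rot']).as_matrix())
print(np.array(eyes.camera_info('wrist')['tool_from_camera']))
```

```text
red 255 ((510.0174560546875, -94.08549499511719), (25.47343635559082, 85.96967315673828), 3.9151370525360107) [ 0.5095 -0.094   0.0819] 0.08733587823374123
blue 457 ((534.6813354492188, -30.30034637451172), (118.23359680175781, 167.10592651367188), 5.122890949249268) [0.5273 0.009  0.0607] 0.06749653754901641
yel 21 ((531.8248291015625, -72.39085388183594), (83.04423522949219, 56.803260803222656), 13.859955787658691) [ 0.5621 -0.0887  0.0943] 0.0983314856413402
[[ 0.38   -0.925   0.    ]
 [-0.925  -0.38   -0.0001]
 [ 0.0001 -0.     -1.    ]]
[[ 1.     -0.0009  0.0003 -0.0001]
 [ 0.0008  0.9635  0.2677 -0.0667]
 [-0.0005 -0.2677  0.9635 -0.168 ]
 [ 0.      0.      0.      1.    ]]
```

{"api": "servo_tool", "payload": {
  "motion": [
    [0.5, -0.36, -0.47, 0, 0, 0, -72],
    [0.5, -0.36, -0.47, 0, 0, 0, -72],
    [0.5, -0.36, -0.47, 0, 0, 0, -72],
    [0.5, -0.36, -0.47, 0, 0, 0, -72],
    [0.5, -0.36, -0.47, 0, 0, 0, -72],
    [0.5, -0.36, -0.47, 0, 0, 0, -72],
    [0.5, -0.36, -0.47, 0, 0, 0, -72],
    [0.5, -0.36, -0.47, 0, 0, 0, -72],
    [0.5, -0.36, -0.47, 0, 0, 0, -72],
    [0.5, -0.36, -0.47, 0, 0, 0, -72],
    [0.5, -0.36, -0.47, 0, 0, 0, -72],
    [0.5, -0.36, -0.47, 0, 0, 0, -72],
    [0.5, -0.36, -0.47, 0, 0, 0, -72],
    [0.5, -0.36, -0.47, 0, 0, 0, -72]
  ]
}}

```text
clock: 2.45
position: [0.5352, -0.0676, 0.2067]
ee_rot: [0.999, 0.037, 0.0, 0.0]
ft_force: [0.1, 0.3, 0.5]
grip_width: 0.498
```

```bash
cat > look.py <<'E'
from h import *
import sys
np.set_printoptions(precision=4,suppress=True)
n=sys.argv[1]
o=monitor.get_obs();print(o['clock'],o['position'],R.from_quat(o['ee_rot']).as_matrix()[:,0],o['grip_width'],o['ft_force'])
im,d,K,k1,W=cam('wrist');cv2.imwrite(f'pics/{n}.png',im);P=cloud(d,K,k1,W);np.savez(n+'.npz',im=im,P=P,d=d)
h=cv2.cvtColor(im,cv2.COLOR_BGR2HSV)
for n,m in dict(red=((h[...,0]<8)|(h[...,0]>172))&(h[...,1]>150),blue=(abs(h[...,0]-108)<12)&(h[...,1]>120)&(P[...,2]>.04),yel=(abs(h[...,0]-27)<7)&(h[...,1]>120)).items():
    _,L,S,_=cv2.connectedComponentsWithStats(m.astype(np.uint8));m=L==1+S[1:,4].argmax()
    q=P[m];q=q[np.isfinite(q).all(1)]
    q=q[q[:,2]>q[:,2].max()-.03]
    print(n,len(q),cv2.minAreaRect((q[:,:2]*1000).astype(np.float32)),np.median(q,0),np.percentile(q,[2,98],axis=0).ravel())
E
python3 look.py w1
```

```text
2.45 [ 0.5352 -0.0676  0.2067] [0.9973 0.074  0.0001] 0.4978835835991717 [0.1025 0.28   0.4947]
red 2627 ((506.02276611328125, -95.68543243408203), (29.509380340576172, 89.9133529663086), 3.787343740463257) [ 0.5075 -0.0906  0.0827] [ 0.493  -0.1349  0.0624  0.5213 -0.0521  0.0843]
blue 10547 ((528.4546508789062, 2.8502197265625), (119.28128814697266, 97.39129638671875), 4.375394344329834) [0.5252 0.0084 0.0616] [ 0.4708 -0.0437  0.0598  0.5853  0.0509  0.0633]
yel 90 ((563.6400756835938, -88.77218627929688), (19.64727783203125, 5.006030082702637), 0.662377655506134) [ 0.5645 -0.0893  0.0958] [ 0.5545 -0.0912  0.0944  0.5729 -0.087   0.0971]
```

View pics/w1.png

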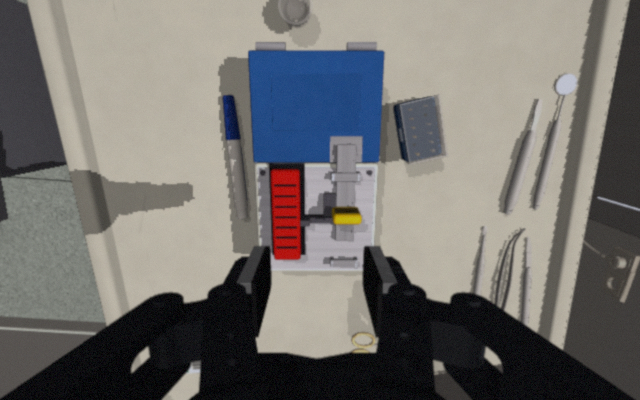

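Run:
```python
from h import *
np.set_printoptions(precision=4,suppress=True)
z=np.load('w1.npz');P=z['P'];o=monitor.get_obs();M=R.from_quat(o['ee_rot']).as_matrix()
q=(P-o['position'])@M  # tool coords
m=np.isfinite(q).all(2)&(q[...,2]>-.06)&(q[...,2]<.02)
a=q[m]
for s in (-1,1):
    b=a[a[:,0]*s>0]
    for lo in np.arange(-.04,.012,.008):
        c=b[(b[:,2]>=lo)&(b[:,2]<lo+.008)]
        if len(c)>5: print(s,round(lo,3),len(c),np.percentile(c,[2,98],axis=0)[:, :2].ravel())
r=P[(P[...,2]>.079)&(P[...,2]<.087)&(P[...,0]>.48)&(P[...,0]<.53)&(P[...,1]<-.03)&(P[...,1]>-.16)]
print('red top',cv2.minAreaRect((r[:,:2]*1000).astype(np.float32)),np.percentile(r,[3,50,97],axis=0))
```

```text
-1 -0.04 310 [-0.0349 -0.011  -0.0224  0.0105]
-1 -0.032 64 [-0.0238 -0.0104 -0.0223  0.0101]
1 -0.04 304 [ 0.02   -0.0109  0.0329  0.0105]
1 -0.032 64 [ 0.02   -0.0103  0.0228  0.0093]
red top ((510.5340881347656, -94.40277099609375), (32.889854431152344, 87.87835693359375), 4.3734517097473145) [[ 0.4944 -0.1349  0.0808]
 [ 0.5074 -0.0916  0.0827]
 [ 0.5202 -0.0528  0.0842]]
```

{"api": "servo_tool", "payload": {
  "motion": [
    [0.5, 0, 0.002, 0.05, 0, 0, 0],
    [0.5, 0, 0.002, 0.09, 0, 0, 0],
    [0.5, 0, 0.002, 0.1, 0, 0, 0],
    [0.5, 0, 0.002, 0.1, 0, 0, 0],
    [0.5, 0, 0.002, 0.1, 0, 0, 0]
  ]
}}

```text
clock: 3.12
position: [0.5368, -0.0686, 0.1084]
ee_rot: [0.999, 0.038, 0.001, 0.0]
ft_force: [0.4, -0.2, 0.1]
grip_width: 0.498
```

```bash
python3 look.py w2
```

```text
3.125 [ 0.5368 -0.0686  0.1084] [0.9971 0.0755 0.0025] 0.49767075200133454 [ 0.4161 -0.2145  0.1347]
red 96 ((514.24755859375, -70.51299285888672), (1.0102001428604126, 22.53017234802246), 6.011678695678711) [ 0.5149 -0.0778  0.1403] [ 0.5134 -0.0815  0.1356  0.5152 -0.0595  0.1623]
blue 23729 ((528.3726196289062, 3.2281494140625), (119.34490966796875, 97.74808502197266), 4.248501300811768) [0.5255 0.0109 0.0616] [ 0.4712 -0.043   0.0599  0.585   0.0509  0.0633]
yel 5 ((556.751953125, -67.09962463378906), (0.0853966623544693, 3.3328139781951904), 9.910484313964844) [ 0.5568 -0.0675  0.1386] [ 0.5565 -0.0687  0.1381  0.557  -0.0656  0.1427]
```

View pics/w2.png

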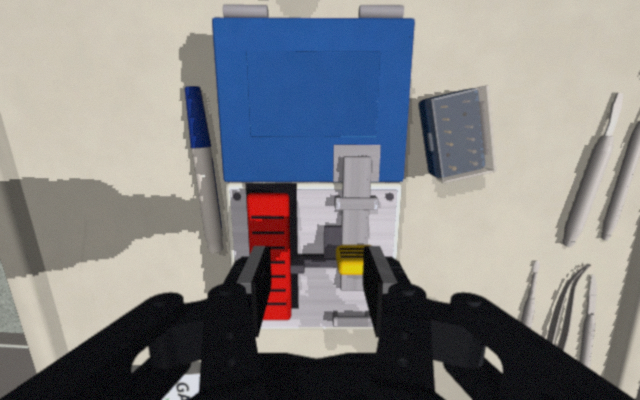

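Run:
```python
from h import *
np.set_printoptions(precision=4,suppress=True)
z=np.load('w2.npz');P=z['P'];im=z['im'];o=monitor.get_obs();M=R.from_quat(o['ee_rot']).as_matrix()
q=(P-o['position'])@M
h=cv2.cvtColor(im,cv2.COLOR_BGR2HSV);m=(abs(h[...,0]-27)<7)&(h[...,1]>120)
for lo,hi in((.068,.09),(.09,.1)):
    k=m&(P[...,2]>lo)&(P[...,2]<hi);print(k.sum(),np.percentile(q[k],[3,50,97],axis=0) if k.sum() else '')
m=((h[...,0]<8)|(h[...,0]>172))&(h[...,1]>150)&(P[...,2]>.079)&(P[...,2]<.088);print(m.sum(),np.percentile(q[m],[3,50,97],axis=0))
```

```text
1 [[0.0207 0.0174 0.0254]
 [0.0207 0.0174 0.0254]
 [0.0207 0.0174 0.0254]]
118 [[0.0151 0.0206 0.0117]
 [0.0208 0.0224 0.0127]
 [0.0262 0.0247 0.0137]]
3609 [[-0.0423 -0.0191  0.0243]
 [-0.0276  0.0082  0.0256]
 [-0.0189  0.0632  0.0275]]
```

{"api": "servo_tool", "payload": {
  "motion": [
    [0.5, 0, 0, 0.015, 0, 0, 0],
    [0.5, 0, 0, 0.022, 0, 0, 0],
    [0.5, 0, 0, 0.024, 0, 0, 0],
    [0.5, 0, 0, 0.026, 0, 0, 0],
    [0.5, 0, 0, 0.026, 0, 0, 0]
  ]
}}

```text
clock: 3.8
position: [0.5357, -0.0685, 0.0806]
ee_rot: [0.999, 0.038, 0.0, 0.0]
ft_force: [-0.8, -0.5, 0.6]
grip_width: 0.503
```

{"api": "servo_tool", "payload": {
  "motion": [
    [0.5, 0, 0, 0.002, 0, 0, 0],
    [0.5, 0, 0, 0.002, 0, 0, 0],
    [0.5, 0, 0, 0.002, 0, 0, 0]
  ]
}}

```text
clock: 4.18
position: [0.5357, -0.0686, 0.0787]
ee_rot: [0.999, 0.038, 0.0, 0.0]
ft_force: [-0.0, -0.2, -0.5]
grip_width: 0.501
```

{"api": "servo_tool", "payload": {
  "motion": [
    [0.5, 0, 0, 0.001, 0, 0, 0],
    [0.5, 0, 0, 0.002, 0, 0, 0],
    [0.5, 0, 0, 0.002, 0, 0, 0]
  ]
}}

```text
clock: 4.55
position: [0.5355, -0.0685, 0.0765]
ee_rot: [0.999, 0.038, -0.0, 0.0]
ft_force: [0.1, -0.5, -0.3]
grip_width: 0.496
```

{"api": "servo_tool", "payload": {
  "motion": [
    [0.5, 0, 0, 0.001, 0, 0, 0],
    [0.5, 0, 0, 0.002, 0, 0, 0],
    [0.5, 0, 0, 0.002, 0, 0, 0]
  ]
}}

```text
clock: 4.92
position: [0.5356, -0.0685, 0.0745]
ee_rot: [0.999, 0.038, -0.0, 0.0]
ft_force: [0.2, -0.4, -0.3]
grip_width: 0.502
```

{"api": "servo_tool", "payload": {
  "motion": [
    [0.5, 0, 0, 0.001, 0, 0, 0],
    [0.5, 0, 0, 0.002, 0, 0, 0],
    [0.5, 0, 0, 0.002, 0, 0, 0]
  ]
}}

```text
clock: 5.3
position: [0.5356, -0.0685, 0.0725]
ee_rot: [0.999, 0.038, -0.0, -0.0]
ft_force: [0.1, -1.1, 0.6]
grip_width: 0.499
```

{"api": "servo_tool", "payload": {
  "motion": [
    [0.5, 0, 0, 0.001, 0, 0, 0],
    [0.5, 0, 0, 0.002, 0, 0, 0],
    [0.5, 0, 0, 0.002, 0, 0, 0]
  ]
}}

```text
clock: 5.68
position: [0.5356, -0.0685, 0.0705]
ee_rot: [0.999, 0.038, -0.0, 0.0]
ft_force: [-0.5, -0.3, 0.7]
grip_width: 0.499
```

```bash
python3 look.py w3
```

```text
5.675 [ 0.5356 -0.0685  0.0705] [ 0.9971  0.0756 -0.0001] 0.4985377442202766 [-0.4828 -0.2743  0.6886]
red 77 ((522.5877685546875, -56.1699333190918), (7.331940650939941, 8.93886947631836), 4.3380608558654785) [ 0.5217 -0.0594  0.1692] [ 0.5189 -0.0607  0.1676  0.5263 -0.0521  0.1772]
blue 36586 ((528.2332153320312, 2.5438003540039062), (119.21752166748047, 96.2059555053711), 4.311232566833496) [0.5254 0.0114 0.0616] [ 0.4713 -0.0425  0.06    0.5849  0.0495  0.0632]
yel 151 ((555.0886840820312, -84.64713287353516), (7.878366947174072, 16.457260131835938), 16.520078659057617) [ 0.5565 -0.0895  0.0958] [ 0.5531 -0.092   0.0945  0.5604 -0.0764  0.1172]
```

View pics/w3.png

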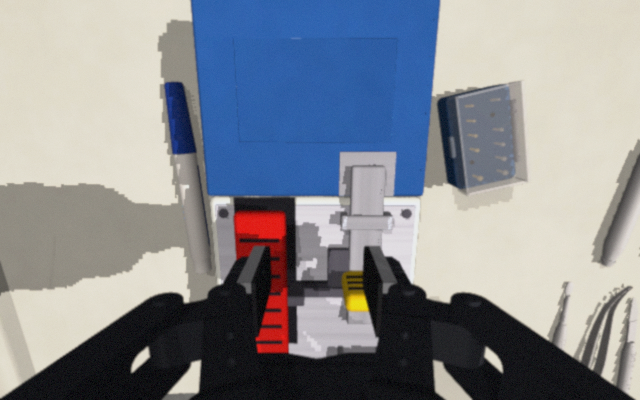

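{"api": "servo_tool", "payload": {
  "motion": [
    [0.5, 0, 0, 0.001, 0, 0, 0],
    [0.5, 0, 0, 0.002, 0, 0, 0],
    [0.5, 0, 0, 0.002, 0, 0, 0]
  ]
}}

```text
clock: 6.1
position: [0.5356, -0.0685, 0.0685]
ee_rot: [0.999, 0.038, -0.0, 0.0]
ft_force: [-0.5, 0.6, -0.2]
grip_width: 0.503
```

Run:
```python
from h import *
np.set_printoptions(precision=4,suppress=True)
im,d,K,k1,W=cam('wrist');P=cloud(d,K,k1,W);o=monitor.get_obs();M=R.from_quat(o['ee_rot']).as_matrix()
q=(P-o['position'])@M;print(K[0,0],k1)
for c in (240,250,258,264,370,380,390):
    print(c,[(r,*np.round(q[r,c]*1000)) for r in range(240,300,8)])
cv2.imwrite('pics/w4.png',cv2.resize(im[190:340,190:440],None,fx=3,fy=3,interpolation=cv2.INTER_CUBIC))
```

```text
330.56399330752794 0.006707125861101072
240 [(240, np.float64(-39.0), np.float64(-6.0), np.float64(-14.0)), (248, np.float64(-39.0), np.float64(-2.0), np.float64(-14.0)), (256, np.float64(-40.0), np.float64(2.0), np.float64(-14.0)), (264, np.float64(-33.0), np.float64(-7.0), np.float64(-42.0)), (272, np.float64(-31.0), np.float64(-7.0), np.float64(-50.0)), (280, np.float64(-28.0), np.float64(-11.0), np.float64(-63.0)), (288, np.float64(-26.0), np.float64(-12.0), np.float64(-71.0)), (296, np.float64(-25.0), np.float64(-12.0), np.float64(-75.0))]
250 [(240, np.float64(-34.0), np.float64(-6.0), np.float64(-14.0)), (248, np.float64(-35.0), np.float64(-2.0), np.float64(-13.0)), (256, np.float64(-29.0), np.float64(-10.0), np.float64(-42.0)), (264, np.float64(-27.0), np.float64(-11.0), np.float64(-50.0)), (272, np.float64(-26.0), np.float64(-11.0), np.float64(-57.0)), (280, np.float64(-25.0), np.float64(-11.0), np.float64(-63.0)), (288, np.float64(-24.0), np.float64(-9.0), np.float64(-65.0)), (296, np.float64(-24.0), np.float64(-6.0), np.float64(-66.0))]
258 [(240, np.float64(-30.0), np.flo
[... 1790 characters left out ...]
oat64(-57.0)), (280, np.float64(21.0), np.float64(-11.0), np.float64(-63.0)), (288, np.float64(21.0), np.float64(-9.0), np.float64(-65.0)), (296, np.float64(21.0), np.float64(-6.0), np.float64(-65.0))]
390 [(240, np.float64(40.0), np.float64(2.0), np.float64(6.0)), (248, np.float64(41.0), np.float64(7.0), np.float64(7.0)), (256, np.float64(31.0), np.float64(-7.0), np.float64(-34.0)), (264, np.float64(29.0), np.float64(-7.0), np.float64(-42.0)), (272, np.float64(26.0), np.float64(-11.0), np.float64(-57.0)), (280, np.float64(25.0), np.float64(-11.0), np.float64(-63.0)), (288, np.float64(23.0), np.float64(-11.0), np.float64(-69.0)), (296, np.float64(22.0), np.float64(-12.0), np.float64(-76.0))]
```

View pics/w4.png

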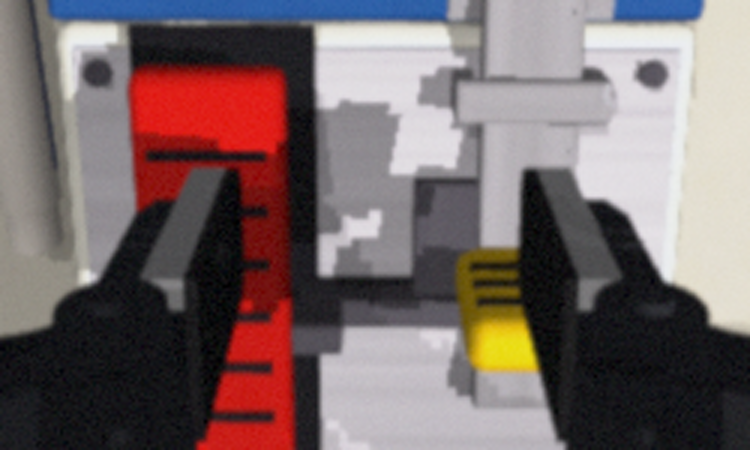

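{"api": "servo_tool", "payload": {
  "motion": [
    [0.54, 0, 0, 0.002, 0, 0, 0],
    [0.54, 0, 0, 0.004, 0, 0, 0],
    [0.54, 0, 0, 0.006, 0, 0, 0],
    [0.54, 0, 0, 0.006, 0, 0, 0]
  ]
}}

```text
clock: 6.65
position: [0.5355, -0.0685, 0.0624]
ee_rot: [0.999, 0.038, -0.0, 0.0]
ft_force: [0.2, 1.0, -0.5]
grip_width: 0.543
```

{"api": "servo_tool", "payload": {
  "motion": [
    [0.54, 0, 0, 0.001, 0, 0, 0],
    [0.54, 0, 0, 0.002, 0, 0, 0],
    [0.54, 0, 0, 0.002, 0, 0, 0]
  ]
}}

```text
clock: 7.02
position: [0.5356, -0.0685, 0.0606]
ee_rot: [0.999, 0.038, -0.0, 0.0]
ft_force: [0.2, -0.2, -0.3]
grip_width: 0.537
```

{"api": "servo_tool", "payload": {
  "motion": [
    [0.54, 0, 0, 0.001, 0, 0, 0],
    [0.54, 0, 0, 0.002, 0, 0, 0],
    [0.54, 0, 0, 0.002, 0, 0, 0]
  ]
}}

```text
clock: 7.4
position: [0.5356, -0.0685, 0.0585]
ee_rot: [0.999, 0.038, -0.0, 0.0]
ft_force: [0.0, 0.3, -0.9]
grip_width: 0.544
```

{"api": "servo_tool", "payload": {
  "motion": [
    [0.54, 0, 0, 0.001, 0, 0, 0],
    [0.54, 0, 0, 0.002, 0, 0, 0],
    [0.54, 0, 0, 0.002, 0, 0, 0]
  ]
}}

```text
clock: 7.78
position: [0.5356, -0.0686, 0.0565]
ee_rot: [0.999, 0.038, -0.0, 0.0]
ft_force: [0.2, 0.2, 0.7]
grip_width: 0.543
```

{"api": "servo_tool", "payload": {
  "motion": [
    [0.54, 0, 0, 0.001, 0, 0, 0],
    [0.54, 0, 0, 0.002, 0, 0, 0],
    [0.54, 0, 0, 0.002, 0, 0, 0]
  ]
}}

```text
clock: 8.15
position: [0.5357, -0.0686, 0.0547]
ee_rot: [0.999, 0.038, 0.0, 0.0]
ft_force: [-0.6, -0.5, 2.6]
grip_width: 0.541
```

{"api": "servo_tool", "payload": {
  "motion": [
    [0.54, 0, 0, 0.002, 0, 0, 0],
    [0.54, 0, 0, 0.004, 0, 0, 0],
    [0.54, 0, 0, 0.004, 0, 0, 0]
  ]
}}

```text
clock: 8.52
position: [0.5357, -0.0685, 0.0506]
ee_rot: [0.999, 0.038, 0.0, 0.0]
ft_force: [-2.1, -0.5, 4.7]
grip_width: 0.539
```

{"api": "servo_tool", "payload": {
  "motion": [
    [0.54, 0, 0, 0.001, 0, 0, 0],
    [0.54, 0, 0, 0.002, 0, 0, 0],
    [0.54, 0, 0, 0.002, 0, 0, 0]
  ]
}}

```text
clock: 8.9
position: [0.5357, -0.0685, 0.0486]
ee_rot: [0.999, 0.038, 0.0, 0.0]
ft_force: [-0.9, -0.5, 5.7]
grip_width: 0.54
```

Run:
```python
from h import *
np.set_printoptions(precision=4,suppress=True)
im,d,K,k1,W=cam('wrist');P=cloud(d,K,k1,W);o=monitor.get_obs();M=R.from_quat(o['ee_rot']).as_matrix()
q=(P-o['position'])@M
h=cv2.cvtColor(im,cv2.COLOR_BGR2HSV);m=((h[...,0]<8)|(h[...,0]>172))&(h[...,1]>150)&(P[...,2]>.05)&(P[...,2]<.09)
print(o['position'],o['ft_force'],m.sum(),np.percentile(P[m],[3,50,90,97],axis=0))
cv2.imwrite('pics/w5.png',cv2.resize(im[150:400,160:480],None,fx=2,fy=2))
```

```text
[ 0.5357 -0.0685  0.0486] [-0.9049 -0.6239  4.7024] 3989 [[ 0.4935 -0.1163  0.0714]
 [ 0.5125 -0.0689  0.0761]
 [ 0.5186 -0.0529  0.077 ]
 [ 0.5204 -0.0511  0.0775]]
```

View pics/w5.png

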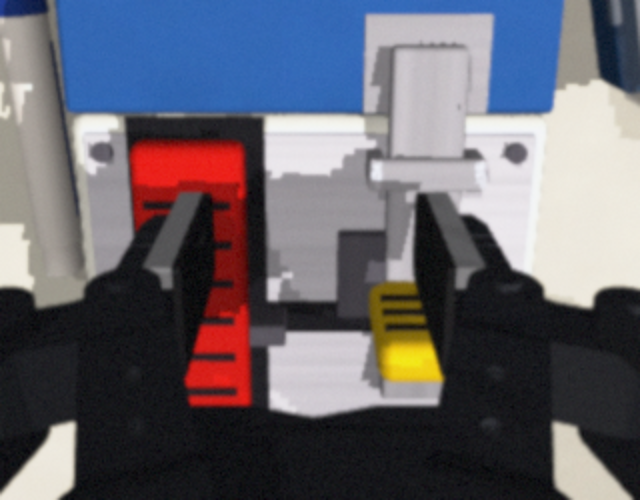

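{"api": "servo_tool", "payload": {
  "motion": [
    [0.54, 0, 0, 0.001, 0, 0, 0],
    [0.54, 0, 0, 0.002, 0, 0, 0],
    [0.54, 0, 0.002, 0.002, 0, 0, 0],
    [0.54, 0, 0.005, 0.002, 0, 0, 0],
    [0.54, 0, 0.007, 0.002, 0, 0, 0],
    [0.54, 0, 0.009, 0.002, 0, 0, 0],
    [0.54, 0, 0.011, 0.002, 0, 0, 0],
    [0.54, 0, 0.013, 0.002, 0, 0, 0],
    [0.54, 0, 0.013, 0.002, 0, 0, 0]
  ]
}}

```text
clock: 10.07
position: [0.537, -0.0797, 0.0469]
ee_rot: [0.999, 0.038, 0.0, -0.001]
ft_force: [-0.9, 5.7, 5.3]
grip_width: 0.544
```

```bash
cat > tab.py <<'E'
from h import *
np.set_printoptions(precision=4,suppress=True)
im,d,K,k1,W=cam('wrist');P=cloud(d,K,k1,W);o=monitor.get_obs();M=R.from_quat(o['ee_rot']).as_matrix()
O=np.array([.5322,-.0457,0]);B=R.from_euler('z',4.3,degrees=True).as_matrix();b=(P-O)@B
h=cv2.cvtColor(im,cv2.COLOR_BGR2HSV)
print(o['clock'],'tcp box',(o['position']-O)@B,o['ft_force'])
for n,m in dict(yel=(abs(h[...,0]-27)<7)&(h[...,1]>120)&(abs(P[...,2]-.095)<.006),red=((h[...,0]<8)|(h[...,0]>172))&(h[...,1]>150)&(abs(P[...,2]-.077)<.009),lid=(abs(h[...,0]-108)<12)&(h[...,1]>120)&(abs(b[...,0])<.05)).items():
    print(n,m.sum(),np.percentile(b[m],[3,50,97],axis=0).ravel() if m.sum()>5 else '')
E
python3 tab.py
```

```text
10.125 tcp box [ 0.0022 -0.0343  0.0469] [-0.0141  5.343   5.6772]
yel 69 [ 0.0177 -0.0533  0.0948  0.0233 -0.052   0.0957  0.0256 -0.0501  0.0966]
red 5121 [-0.0397 -0.0794  0.0712 -0.0232 -0.0234  0.0745 -0.0157 -0.0036  0.0758]
lid 34050 [-0.0473  0.0039  0.0605 -0.0036  0.0465  0.0619  0.0474  0.076   0.0634]
```

{"api": "servo_tool", "payload": {
  "motion": [
    [0.54, 0, 0.002, 0, 0, 0, 0],
    [0.54, 0, 0.004, 0, 0, 0, 0],
    [0.54, 0, 0.006, 0, 0, 0, 0],
    [0.54, 0, 0.008, 0, 0, 0, 0],
    [0.54, 0, 0.01, 0, 0, 0, 0],
    [0.54, 0, 0.012, 0, 0, 0, 0],
    [0.54, 0, 0.014, 0, 0, 0, 0],
    [0.54, 0, 0.016, 0, 0, 0, 0],
    [0.54, 0, 0.018, 0, 0, 0, 0],
    [0.54, 0, 0.02, 0, 0, 0, 0],
    [0.54, 0, 0.022, 0, 0, 0, 0],
    [0.54, 0, 0.023, 0, 0, 0, 0]
  ]
}}

```text
clock: 11.62
position: [0.5387, -0.1025, 0.0468]
ee_rot: [0.999, 0.038, 0.0, -0.001]
ft_force: [-1.2, 6.2, 6.3]
grip_width: 0.539
```

```bash
python3 tab.py
```

```text
11.675 tcp box [ 0.0022 -0.0573  0.0468] [-0.9646  5.4154  6.0387]
yel 36 [ 0.0216 -0.0756  0.0933  0.0238 -0.0747  0.0957  0.0256 -0.0529  0.099 ]
red 7200 [-0.0401 -0.0846  0.072  -0.0254 -0.0307  0.0746 -0.0157 -0.0042  0.0758]
lid 25202 [-0.0474  0.0036  0.0723 -0.0088  0.0308  0.0767  0.0475  0.0505  0.0826]
```

{"api": "servo_tool", "payload": {
  "motion": [
    [0.54, 0, 0.002, 0, 0, 0, 0],
    [0.54, 0, 0.003, 0, 0, 0, 0],
    [0.54, 0, 0.004, 0, 0, 0, 0],
    [0.54, 0, 0.004, 0, 0, 0, 0]
  ]
}}

```text
clock: 12.18
position: [0.539, -0.1066, 0.0468]
ee_rot: [0.999, 0.038, 0.0, -0.001]
ft_force: [-0.9, 5.0, 5.9]
grip_width: 0.536
```

{"api": "servo_tool", "payload": {
  "motion": [
    [0.54, 0, 0.001, 0, 0, 0, 0],
    [0.54, 0, 0.001, 0, 0, 0, 0]
  ]
}}

```text
clock: 12.42
position: [0.5391, -0.1075, 0.0468]
ee_rot: [0.999, 0.038, 0.0, -0.001]
ft_force: [-0.9, 5.1, 5.6]
grip_width: 0.538
```

{"api": "servo_tool", "payload": {
  "motion": [
    [0.54, 0, 0.001, 0, 0, 0, 0],
    [0.54, 0, 0.001, 0, 0, 0, 0]
  ]
}}

```text
clock: 12.68
position: [0.5392, -0.1086, 0.0468]
ee_rot: [0.999, 0.038, 0.0, -0.001]
ft_force: [-1.4, 6.1, 6.8]
grip_width: 0.539
```

{"api": "servo_tool", "payload": {
  "motion": [
    [0.54, 0, 0.001, 0, 0, 0, 0],
    [0.54, 0, 0.001, 0, 0, 0, 0]
  ]
}}

```text
clock: 12.92
position: [0.5392, -0.1095, 0.0468]
ee_rot: [0.999, 0.038, 0.0, -0.001]
ft_force: [-0.2, 5.2, 6.5]
grip_width: 0.541
```

```bash
python3 tab.py
```

```text
12.975 tcp box [ 0.0022 -0.0642  0.0468] [-1.0006  5.0232  5.9357]
yel 14 [-0.0219 -0.0827  0.0906  0.0228 -0.0816  0.095   0.0258 -0.0607  0.0967]
red 7822 [-0.0401 -0.0836  0.0723 -0.0261 -0.0326  0.0745 -0.0158 -0.0049  0.0759]
lid 20705 [-0.0474  0.0031  0.0739 -0.0092  0.0268  0.0775  0.0476  0.0432  0.0831]
```

{"api": "servo_tool", "payload": {
  "motion": [
    [0.54, 0, 0.001, 0, 0, 0, 0],
    [0.54, 0, 0.001, 0, 0, 0, 0]
  ]
}}

```text
clock: 13.22
position: [0.5393, -0.1096, 0.0468]
ee_rot: [0.999, 0.039, 0.0, -0.001]
ft_force: [-2.1, 8.2, 5.4]
grip_width: 0.54
```

{"api": "servo_tool", "payload": {
  "motion": [
    [0.54, 0, 0.001, 0, 0, 0, 0],
    [0.54, 0, 0.001, 0, 0, 0, 0]
  ]
}}

```text
clock: 13.48
position: [0.5393, -0.1097, 0.0468]
ee_rot: [0.999, 0.039, 0.0, -0.002]
ft_force: [-2.6, 10.9, 7.5]
grip_width: 0.54
```

{"api": "servo_tool", "payload": {
  "motion": [
    [0.54, 0, -0.003, 0, 0, 0, 0],
    [0.54, 0, -0.005, 0, 0, 0, 0],
    [0.54, 0, -0.006, 0, 0, 0, 0],
    [0.54, 0, -0.006, -0.004, 0, 0, 0],
    [0.54, 0, -0.006, -0.008, 0, 0, 0],
    [0.54, 0, -0.006, -0.014, 0, 0, 0],
    [0.54, 0, -0.006, -0.03, 0, 0, 0],
    [0.54, 0, -0.006, -0.06, 0, 0, 0],
    [0.54, 0, -0.006, -0.1, 0, 0, 0],
    [0.54, 0, -0.006, -0.15, 0, 0, 0],
    [0.54, 0, -0.006, -0.17, 0, 0, 0],
    [0.54, 0, -0.006, -0.17, 0, 0, 0],
    [0.54, 0, -0.006, -0.17, 0, 0, 0]
  ]
}}

```text
clock: 15.1
position: [0.538, -0.1072, 0.2158]
ee_rot: [0.999, 0.038, -0.001, -0.0]
ft_force: [-0.0, -0.7, -0.2]
grip_width: 0.54
```

```bash
python3 tab.py; python3 look.py w6
```

```text
15.15 tcp box [ 0.001  -0.0618  0.2155] [ 0.1385 -0.573  -0.2724]
yel 93 [ 0.0191 -0.0822  0.0946  0.0284 -0.0802  0.0957  0.0376 -0.0783  0.0968]
red 2604 [-0.0405 -0.0864  0.0808 -0.0283 -0.0442  0.0827 -0.0162 -0.0057  0.0841]
lid 10457 [-0.0479 -0.0523  0.0618 -0.0042  0.0499  0.0727  0.0473  0.0954  0.3232]
15.15 [ 0.5379 -0.1072  0.2155] [ 0.9971  0.0757 -0.0018] 0.5448879022794725 [ 0.1385 -0.573  -0.2724]
red 2754 ((505.9925537109375, -95.85394287109375), (29.510202407836914, 89.01558685302734), 4.438541889190674) [ 0.5076 -0.0914  0.0826] [ 0.493  -0.1352  0.0622  0.5214 -0.0523  0.0842]
blue 11175 ((528.216552734375, 4.916439056396484), (118.97138214111328, 95.71135711669922), 4.303762435913086) [0.5239 0.0083 0.0717] [ 0.4708 -0.0412  0.0615  0.5854  0.051   0.082 ]
yel 103 ((566.0437622070312, -123.68595123291016), (21.051082611083984, 4.485063552856445), 4.499887466430664) [ 0.5672 -0.1232  0.0958] [ 0.5563 -0.1254  0.0943  0.5763 -0.121   0.0971]
```

View pics/w6.png

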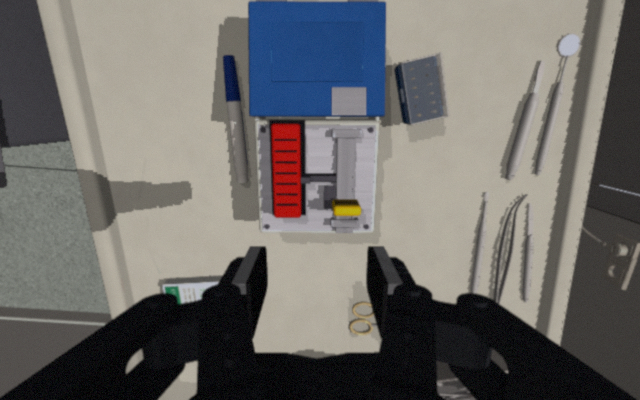

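The wrist view shows the tab drawn to about (346,208), 35 mm from where it started. The red bar at (286,170) is back at its full height of 0.0827 m. The lid edge is raised, and the pen and bur block have not moved.

```bash
python3 -c "
from h import *
print(ticket.hand_in())"
```

```text
the job is handed in; nothing more can be done
None
```

The lock box is unlocked and I handed the job in after about 15 s of robot time. I pressed the catch about 8 mm down with one fingertip. Holding it there, I pushed the bolt tab with the other until it met its stop, at about 11 N. Then I backed off 6 mm and lifted the hand straight up, clear of the box.

**Last checks, from the wrist camera and the force sensor:**
- **Bolt:** drawn about 35 mm, which is its full travel.
- **Catch:** back up, with the top of the red bar at 0.0827 m as at the start.
- **Lid:** ajar, with its edge raised about 20 mm.
- **Hand:** touching nothing, with wrist force back to about zero.
- **Things around the box:** the pen and bur block are where they were. The arm touched nothing but the catch and the tab, but I did not re-check the dish, the contra-angle or the rest individually.

**One disagreement:** at half opening the fingertips were about 28 mm behind the TCP, farther than the stated 13 mm when fully open. I found the actual contact by force and depth instead.

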